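# Put a clay stamp away in a spring-lid case

## Task

Press the thumb latch of the stamp case so that its sprung lid pops right open, stand the loose wooden clay stamp (the slim one with a small foot) upright on the free floor of the case, clear of the rack, and let go of it. Then swing the lid down and snap it shut so that it stays latched. Be gentle with the case, feel for the stops and never force latch or lid, and leave the jar, the tamper and the mug where they stand.

Things in the scene. Friction and masses are not known exactly. Their poses are not given: they have to be found in the camera images.
- cradle: Wooden bench cradle fixed to the table, 148 (x) x 188 (y) x 38 mm, that holds an aluminium case, 130 x 170 x 63 mm, walls and floor 4 mm. Origin under its centre; x points from the latch side to the hinge side. Yaw within 0.35 rad. The case sits on packing of unknown thickness: all of it, lid and latch stand 0 to 20 mm HIGHER than the points listed here say; feel for it.
- bay (a point): Centre of the case's free floor, on its upper face (point as with no packing: 14 mm over the table, truly 0 to 20 mm higher). Free about it: 62 mm towards -y to a wooden rack with two stamps (46 mm high over the floor), 51 mm towards +y to the side wall, 49 mm to the front wall, 73 mm to the hinge wall. The rim is 59 mm above the floor.
- latch (a joint): Rocker thumb latch at the middle of the case's front. 0 = at rest (hooked); grows as the pad is pressed down; springs back by itself. Pressed at its middle it lets go of the lid about 5 mm down (0.14 rad) and meets a rigid stop 6.5 mm down (0.18 rad). It resists with about 1 N at first and 3 N just before the stop. Pivot 36 mm behind the pad's middle, 13 mm below its top.
- thumb_pad (a point): Middle of the upper face of the latch's black thumb pad, 42 mm (case x) x 34 mm (case y), level in front of the case (point as with no packing: 67 mm over the table, truly 0 to 20 mm higher). The latch's upright hook begins 28 mm from here towards the case, 30 mm wide, rising 33 mm above the pad; keep clear of it.
- lid (a joint): Sprung lid, 0 = shut, 1.60 rad = fully open (just past upright, on its stop). Its spring always pushes it open, 1 to 2 N at the edge; it pops open in 1 s. When shutting, its tongue meets the hook's ramp at about 0.07 rad; the push, 102 mm from the hinge, rises to 5 to 8 N until the tongue slips under the hook just above 0; a rigid stop follows at -0.02 rad (2 mm lower). Latched reads about 0.
- lid_hinge (a point): Middle of the lid's hinge axis (along case y), at the top of the case's rear (+x) wall (point as with no packing: 76 mm over the table, truly 0 to 20 mm higher). The lid is a grey plate 128 (from hinge to front edge) x 168 mm, 5 mm thick, its outer face 3 mm above the axis when shut. Push it midway across, about 100 mm from the hinge.
- stamp_mid (a point): Centre of the loose wooden clay stamp, half-way up. Standing upright, 50 mm high: a round foot 32 mm across and 8 mm high, above it a round handle 24 mm across. About 50 g. z axis up along the handle.
- jar: Bystander: closed jar, 50 mm across, 60 mm high; origin under its centre.
- tamper: Bystander: squat wooden tamper disc, 52 mm across, 30 mm high; origin under its centre.
- mug: Bystander: cup without handle, 68 mm across, 75 mm high; origin under its centre.
Things that resemble listed ones, but are neither listed nor needed, are in the scene too. Leave any blue look-alike of the part that bears stamp_mid alone.

How it is judged:
By the outcome, as a careful person would: the job done as asked, in the order asked, and still so for the second after the job is handed in, with the robot touching nothing.
It also fails if it takes over 70 s, if anything falls off the work surface, if the arm or the gripper's body presses on something with over 40 N, if the wrist force passes 120 N, or if a joint passes its speed limit or range.

## Robot

A 7-joint arm with a two-finger parallel gripper is mounted at the origin on the work surface. World frame = base frame: x ahead of the robot, y to its left, z up, the work surface at z = 0. Lengths are in m, angles in degrees, forces in N, time in s.
With the tool pointing down it reaches from about 0.425 to 0.875 m from the base axis. Payload 4.7 kg.
Tool frame: the origin (TCP) lies between the finger pads; the fingertips stand 22 mm ahead of it and the grasp point (between the pads) lies 3 mm ahead of it; x points along the fingers, y is the direction in which the jaws open and shut, and the axes are right-handed (so a half turn about x gives the same grasp; the last joint's range is limited). The gripper opens to 85 mm and grips with 20 to 120 N. Pads are 22 mm wide; open, the fingers measure 114 mm over their backs; the gripper's body (76 mm by 85 mm) begins 54 mm behind the grasp point. The pads swing forward as they close: fully open they stand 13 mm farther back than shut.
Start: joints at [72.084, 18.392, -4.016, 83.108, 1.295, 78.541, -3.26], TCP at [0.209, -0.616, 0.253] pointing down, gripper open.
Joint ranges: [-163.93, 163.93], [-17.29, 119.83], [-79.2, 71.16], [3.27, 140.29], [-89.18, 269.18], [5.43, 117.66], [-154.24, 154.24]. Speed limits (degrees/s): [147.25, 147.25, 180, 180, 180, 180, 180].

## Interface

Orientations are given as [roll, pitch, yaw] about the fixed x, y, z axes, in that order (R = Rz(yaw) Ry(pitch) Rx(roll)).
In Python, from plant import sensors, optics, workorder gives the robot as it stands.
- The arm moves only by the tool send_rows, never from a script. Its argument "increments" is a list of rows, each a list of 7 numbers: the turn, a rotation vector about the tool's x, y, z in rad, then the shift along the tool's x, y, z in mm, then the finger opening in mm, from 0 to 85.4. A call has 1 to 5 rows; each row shifts and turns the commanded pose from where the row before left it, along the tool's axes as they then stand; what a row does not reach is not made up. A row lasts 1/10 s, in which the tool goes at most 50 mm and 8.59 degrees, less where a joint would pass 70% of its speed; a pose out of reach is approached as far as the arm can. A call is refused whole if a number of a shift passes 50 or a number of a turn 0.15, either way. A call with a gripper value outside its range is refused whole. The fingers move at their own pace and stop on an object; the grip force is fixed at half the most. Time passes only in rows, so rows that do not move let the fingers close. It gives the time, the measured TCP pose, the force and the opening at its end, in the units of the state.
- sensors.get_state(): the state, without advancing time (a new reading comes with each control period).
- optics.capture(name): name is "scene" or "side" or "wrist"; returns (picture, depth): 400x640x3 uint8, blue, green, red; 400x640 float32, m along the optical axis (not along the pixel's ray), 0 where there is no reading.
- optics.camera_params(name): a dict with "K" (3x3 intrinsics, pixels), "xyz" and "rotation" of the camera in the world. Camera axes: x right, y down, z forward; pixel columns grow to the right and rows downward; lengths in m; the calibration is good to about 2 mm. A picture is of the moment at which its call begins: read the wrist's pose just before it. camera_params takes no time and is no camera call; for the wrist camera it gives the pose at the moment of the call.
- workorder.close_job(): hands the job in, once; it reports no verdict.
The state is a dict: "t": time; "joint_pos": joint angles; "joint_velocities": joint speeds; "joint_efforts": joint torques, N m; "tcp_pos": TCP position; "tcp_rot": TCP orientation; "force": force on the tool from outside, world axes, zero at the start; "moment": the same for the moment, N m; "width": finger opening in m.
Only numpy, scipy, OpenCV 4.12 (cv2) and the standard library are available. Lean on these libraries where they do the work, as an engineer would, in place of code of your own. Each camera call takes 0.05 s, during which the arm holds its last target.

## Working session

There is one attempt and no reset: what is moved stays moved. The work goes in short steps, Python scripts to look and compute and a tool call to move; the robot and the scene stay as the last step left them, time stands still between calls to the robot, and variables do not carry over. Pictures are saved under pics/ and viewed, and the job is handed in when it is done.

Besides the shell and the picture viewer there is one more tool, called after ">>>" as name(argument=value, ...), one argument or row to a line, values as JSON. send_rows: Moves the arm, as the interface text tells. Its arguments: {"type":"object","properties":{"increments":{"type":"array","items":{"type":"array","items":{"type":"number"}}}},"required":["increments"]}

```bash
ls -la; mkdir -p pics; cat > h.py <<'E'
import numpy as np, cv2
from plant import sensors, optics, workorder
E
python3 - <<'E'
from h import *
s=sensors.get_state()
for k,v in s.items(): print(k,np.round(v,4))
for n in ["scene","side"]:
    p,d=optics.capture(n); cv2.imwrite(f"pics/{n}0.png",p); np.savez(f"{n}0.npz",p=p,d=d,**optics.camera_params(n))
    print(n,{k:np.round(v,4).tolist() for k,v in optics.camera_params(n).items()})
E
```

```text
total 12
drwxr-xr-x  3 agent agent 4096 Dec  6 06:29 .
drwxr-xr-x 23 root  root  4096 Dec  6 06:29 ..
drwxr-xr-x  2 agent agent 4096 Dec  6 06:29 pics
t 0.0
joint_pos [72.0849 18.4375 -4.0158 83.1754  1.2953 78.5423 -3.2599]
joint_velocities [ 0.0296  0.0599  0.0576  0.0481  0.0241  0.0023 -0.0292]
joint_efforts [-7.00000e-04 -4.93585e+01 -3.82700e-01 -3.14331e+01  1.29000e-02
  1.14000e-02 -0.00000e+00]
tcp_pos [ 0.2084 -0.6151  0.2522]
tcp_rot [-86.8086  89.8898 111.9167]
force [-0.9378  0.4563  0.1163]
moment [ 0.0018 -0.0675  0.0371]
width 0.0858
scene {'K': [[381.274, 0.0, 317.3477], [0.0, 381.274, 195.1557], [0.0, 0.0, 1.0]], 'xyz': [0.9903, -0.0857, 0.6444], 'rotation': [-141.0521, 0.2693, 88.9307]}
side {'K': [[411.1154, 0.0, 319.3654], [0.0, 411.1154, 203.363], [0.0, 0.0, 1.0]], 'xyz': [0.2527, 0.4652, 0.6216], 'rotation': [-131.1288, -0.3737, -151.073]}
```

View pics/scene0.png

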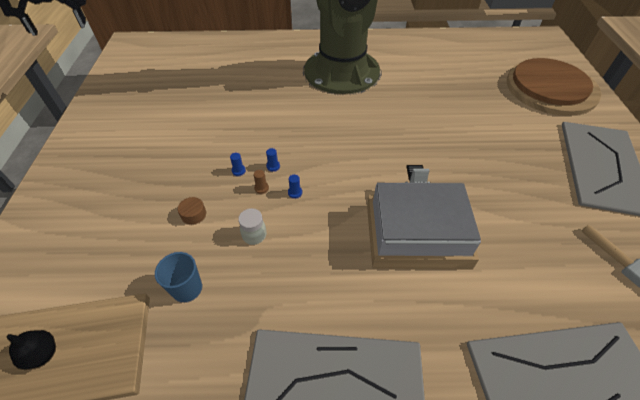

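View pics/side0.png

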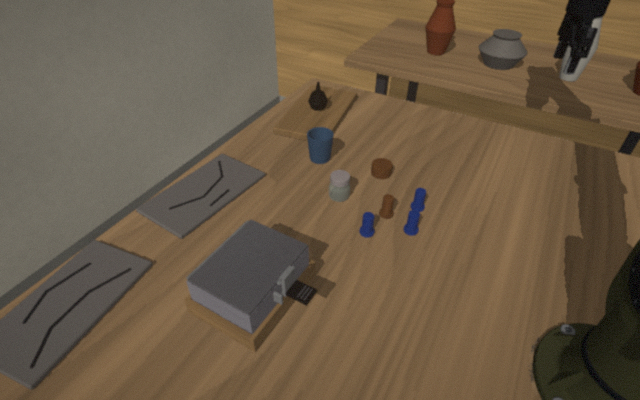

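The scene view shows the robot base at the top (342,70). The case is at (425,215), with the latch at (417,172) towards the robot. The brown stamp at (261,182) has three blue look-alikes around it; the jar is at (251,226), the tamper at (191,211) and the mug at (178,277). I'll measure from depth next.

```bash
cat >> h.py <<'E'
from scipy.spatial.transform import Rotation as R
def rot(r): return R.from_euler('xyz',r,degrees=True).as_matrix()
def cloud(d,P):
    K=np.array(P['K']); v,u=np.mgrid[0:d.shape[0],0:d.shape[1]]
    c=np.stack([(u-K[0,2])/K[0,0]*d,(v-K[1,2])/K[1,1]*d,d],-1)
    return c@rot(P['rotation']).T+np.array(P['xyz'])
def rayz(u,v,P,z):
    K=np.array(P['K']); r=rot(P['rotation'])@np.array([(u-K[0,2])/K[0,0],(v-K[1,2])/K[1,1],1.])
    o=np.array(P['xyz']); return o+r*(z-o[2])/r[2]
E
python3 - <<'E'
from h import *
for n in ["scene","side"]:
    z=np.load(f"{n}0.npz"); c=cloud(z['d'],z); p=z['p']
    print(n,'table z',np.median(c[...,2][200:380:5,:200:5]) if n=='scene' else np.median(c[200:380,430:500,2]))
    hsv=cv2.cvtColor(p,cv2.COLOR_BGR2HSV)
    ok=(c[...,2]>0.006)&(c[...,2]<0.25)&(z['d']>0)
    roi=(c[...,0]>0.3)&(c[...,0]<0.95)&(abs(c[...,1])<0.5)
    m=(ok&roi).astype(np.uint8)
    k,l,st,_=cv2.connectedComponentsWithStats(m)
    for i in range(1,k):
        if st[i,4]<60: continue
        q=c[l==i]; top=q[q[:,2]>np.percentile(q[:,2],97)-0.004]
        print(st[i],'top z',np.percentile(q[:,2],97).round(4),'topmean',top.mean(0).round(4),'bgr',np.median(p[l==i],0))
    # zoom
    if n=='scene': a=p[130:300,150:320]; b=p[150:280,360:500]
    else: a=p[120:250,290:450]; b=p[210:350,180:330]
    cv2.imwrite(f"pics/{n}_za.png",cv2.resize(a,None,fx=3,fy=3)); cv2.imwrite(f"pics/{n}_zb.png",cv2.resize(b,None,fx=4,fy=4))
E
```

```text
scene table z -0.000416352057089453
[266 148  14  22 215] top z 0.0501 topmean [ 0.3844 -0.1799  0.0487] bgr [109.  52.  26.]
[230 153  16  22 234] top z 0.0499 topmean [ 0.3953 -0.2583  0.0485] bgr [112.  53.  26.]
[ 367  165  114  104 9093] top z 0.0891 topmean [0.579  0.1167 0.0875] bgr [101.  99.  99.]
[572 168  23  38 311] top z 0.0126 topmean [0.4797 0.4905 0.0106] bgr [111. 116. 118.]
[254 170  15  23 242] top z 0.0502 topmean [ 0.4484 -0.202   0.0486] bgr [44.  68.  97.5]
[288 175  14  22 235] top z 0.05 topmean [ 0.4633 -0.1277  0.0486] bgr [111.  52.  26.]
[178 197  28  27 568] top z 0.0306 topmean [ 0.5178 -0.3381  0.0288] bgr [ 49.  75. 108.]
[239 209  28  35 764] top z 0.0602 topmean [ 0.5696 -0.2076  0.0586] bgr [133. 143. 148.]
[582 225  58  61 774] top z 0.0195 topmean [0.6312 0.4789 0.0176] bgr [ 76.  91. 107.]
[ 155  252   47   50 1648] top z 0.0744 topmean [ 0.6828 -0.3209  0.0732] bgr [90. 71. 50.]
[  34  294  115  106 9037] top z 0.0503 topmean [ 0.8008 -0.4957  0.0563] bgr [ 84. 116. 141.]
[  467   322   173    78 11080] top z 0.0132 topmean [0.8276 0.2958 0.010
[... 272 characters left out ...]
 84 4843] top z 0.0134 topmean [ 0.8463 -0.0456  0.0112] bgr [81. 86. 92.]
[371 158  22  20 344] top z 0.0299 topmean [ 0.5143 -0.3364  0.0283] bgr [34. 57. 87.]
[329 170  22  31 565] top z 0.0599 topmean [ 0.5671 -0.206   0.0585] bgr [ 98. 108. 112.]
[404 188  22  46 487] top z 0.0496 topmean [ 0.3864 -0.213   0.0482] bgr [96. 49. 37.]
[379 194  15  24 239] top z 0.0495 topmean [ 0.446  -0.2004  0.0482] bgr [35. 59. 89.]
[360 212  15  24 257] top z 0.0496 topmean [ 0.461  -0.1265  0.0483] bgr [97. 50. 38.]
[  184   220   133   131 10572] top z 0.0892 topmean [0.5722 0.1239 0.0878] bgr [73. 74. 78.]
[    0   240   153   149 10480] top z 0.0141 topmean [0.8409 0.3093 0.0118] bgr [76. 81. 85.]
```

```bash
python3 - <<'E'
import cv2,numpy as np
a=[cv2.resize(cv2.imread(f"pics/{f}.png"),(390,290)) for f in ["scene_za","scene_zb","side_za","side_zb"]]
cv2.imwrite("pics/zz.png",np.vstack([np.hstack(a[:2]),np.hstack(a[2:])]))
E
```

```text
(no output)
```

View pics/zz.png

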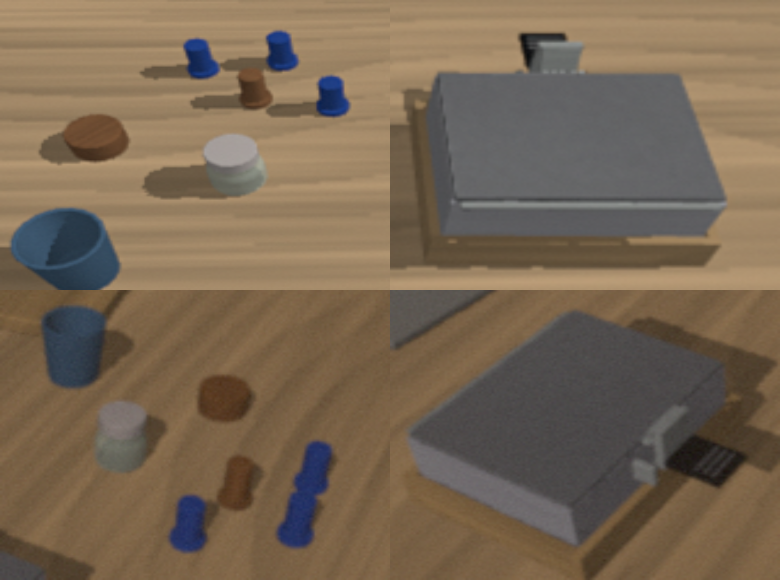

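The stamp stands upright at about (0.447, -0.201), and the black pad and grey hook of the latch are clear. Next is fitting the case pose.

```bash
python3 - <<'E'
from h import *
for n in ["scene","side"]:
    z=np.load(f"{n}0.npz"); c=cloud(z['d'],z)
    roi=(c[...,0]>0.4)&(c[...,0]<0.75)&(c[...,1]>-.05)&(c[...,1]<.3)&(z['d']>0)
    m=roi&(c[...,2]>0.06)
    zz=c[...,2][m]; h,e=np.histogram(zz,np.arange(.06,.12,.001)); print([(round(e[i],3),int(h[i])) for i in range(len(h)) if h[i]>20])
    lid=m&(c[...,2]>0.083)&(c[...,2]<0.093)
    lid=cv2.morphologyEx(lid.astype(np.uint8),cv2.MORPH_OPEN,np.ones((9,9)))>0
    q=c[lid]; zl=np.median(q[:,2]); 
    # cast pixels at exact plane
    v,u=np.nonzero(lid); 
    A=np.c_[q[:,:2],np.ones(len(q))]; pl=np.linalg.lstsq(A,q[:,2],rcond=None)[0]
    pts=np.array([rayz(a,b,z,zl)[:2] for a,b in zip(u,v)]).astype(np.float32)
    r=cv2.minAreaRect(pts*1000); print(n,'lid z',zl,'n',len(q),'plane',pl.round(4),r, cv2.boxPoints(r).round(1).tolist())
    p=z['p']; g=p.max(-1)
    # pad: dark px near
    padm=(g<45)&(c[...,0]>0.4)&(c[...,0]<0.56)&(c[...,1]>0.03)&(c[...,1]<.2)&(c[...,2]>.05)
    q=c[padm]; print('pad',len(q),np.median(q,0).round(4),q.min(0).round(3),q.max(0).round(3))
    st=(c[...,2]>.01)&(np.hypot(c[...,0]-.446,c[...,1]+.2015)<.025)&(z['d']>0)
    q=c[st]; t=q[q[:,2]>.0475]; print('stamp top',len(t),t.mean(0).round(4),cv2.minEnclosingCircle((t[:,:2]*1000).astype(np.float32)))
E
```

```text
[(np.float64(0.06), 36), (np.float64(0.061), 40), (np.float64(0.062), 36), (np.float64(0.063), 34), (np.float64(0.064), 26), (np.float64(0.065), 35), (np.float64(0.066), 38), (np.float64(0.067), 40), (np.float64(0.068), 32), (np.float64(0.069), 35), (np.float64(0.07), 41), (np.float64(0.071), 30), (np.float64(0.072), 28), (np.float64(0.073), 42), (np.float64(0.074), 45), (np.float64(0.075), 40), (np.float64(0.076), 24), (np.float64(0.08), 55), (np.float64(0.081), 64), (np.float64(0.082), 62), (np.float64(0.083), 106), (np.float64(0.084), 197), (np.float64(0.085), 783), (np.float64(0.086), 1888), (np.float64(0.087), 1832), (np.float64(0.088), 677), (np.float64(0.089), 97), (np.float64(0.106), 26), (np.float64(0.107), 23)]
scene lid z 0.08698526359616132 n 5114 plane [-0.      0.0003  0.087 ] ((575.2979736328125, 116.34962463378906), (168.32907104492188, 132.66439819335938), 88.33580780029297) [[506.5, 34.099998474121094], [639.2000122070312, 30.299999237060547], [644.0, 198.60000610351562], [511.3999938964844, 202.39999389648438]]
pad 48 [0.4652 0.1068 0.0749] [0.454 0.103 0.072] [0.4
[... 741 characters left out ...]
1), (np.float64(0.085), 502), (np.float64(0.086), 1731), (np.float64(0.087), 2305), (np.float64(0.088), 1157), (np.float64(0.089), 187), (np.float64(0.09), 21), (np.float64(0.106), 24), (np.float64(0.107), 36), (np.float64(0.108), 25)]
side lid z 0.08727853381698958 n 5797 plane [-0.0006  0.0012  0.0874] ((577.8226928710938, 117.59278106689453), (169.802490234375, 134.70693969726562), 88.7314453125) [[508.6000061035156, 34.20000076293945], [643.2999877929688, 31.200000762939453], [647.0, 201.0], [512.4000244140625, 204.0]]
pad 319 [0.4778 0.1228 0.0751] [0.453 0.104 0.072] [0.494 0.137 0.078]
stamp top 51 [ 0.4461 -0.2013  0.0487] ((447.275146484375, -200.94345092773438), 11.693870544433594)
```

```bash
cat >> h.py <<'E'
def toolR(jaw_deg):  # tool pointing down, tool y along world angle jaw_deg
    x=np.array([0,0,-1.]); a=np.radians(jaw_deg); y=np.array([np.cos(a),np.sin(a),0]); return np.stack([x,y,np.cross(x,y)],1)
def plan(pos,jaw):
    s=sensors.get_state(); Rc=rot(s['tcp_rot']); Rt=toolR(jaw)
    rv=R.from_matrix(Rc.T@Rt).as_rotvec()
    d=np.array(pos)-s['tcp_pos']
    print('t',round(s['t'],2),'pos',np.round(s['tcp_pos'],4),'F',np.round(s['force'],2),'w',round(s['width'],4),'rotvec',rv.round(3),'shift world mm',(d*1000).round(1),'in tool now',(Rc.T@d*1000).round(1),'in tool after turn',(Rt.T@d*1000).round(1))
E
python3 - <<'E'
from h import *
s=sensors.get_state(); print(rot(s['tcp_rot']).round(3))
for j in (88.5,-91.5): plan([.45,-.3,.25],j)
p=optics.camera_params('wrist'); print(p['xyz'],rot(p['rotation']).round(2)); 
i,d=optics.capture('wrist'); cv2.imwrite('pics/w0.png',i)
E
```

```text
[[-0.001  0.321 -0.947]
 [ 0.002 -0.947 -0.321]
 [-1.    -0.002  0.   ]]
t 0.1 pos [ 0.2085 -0.6152  0.2523] F [-1.39 -0.02 -0.37] w 0.0855 rotvec [-2.789e+00 -2.000e-03  1.000e-03] shift world mm [241.5 315.2  -2.3] in tool now [   2.7 -221.  -329.9] in tool after turn [  2.3 321.4 233.2]
t 0.1 pos [ 0.2085 -0.6152  0.2523] F [-1.39 -0.02 -0.37] w 0.0855 rotvec [0.353 0.    0.002] shift world mm [241.5 315.2  -2.3] in tool now [   2.7 -221.  -329.9] in tool after turn [   2.3 -321.4 -233.2]
[ 0.27727771 -0.59212121  0.3732418 ] [[ 0.32 -0.91 -0.27]
 [-0.95 -0.31 -0.09]
 [-0.    0.28 -0.96]]
```

View pics/w0.png

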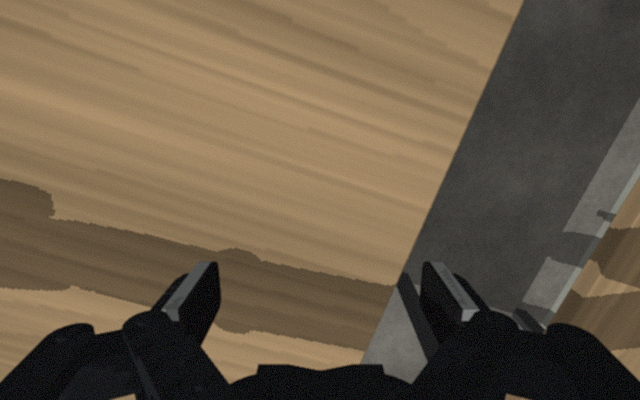

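The wrist camera sits about 72 mm off in tool -z. With the jaws along world x it hangs to the side, clear of the lid's swing, so I'll use jaw angle 0 throughout.

```bash
python3 - <<'E'
from h import *
plan([.472,.120,.20],0)
E
```

```text
t 0.15 pos [ 0.2085 -0.6153  0.2525] F [-0.02 -0.78 -0.45] w 0.0855 rotvec [-1.244e+00 -1.000e-03  1.000e-03] shift world mm [263.5 735.3 -52.5] in tool now [  53.3 -611.7 -485.6] in tool after turn [  52.5  263.5 -735.3]
```

>>> send_rows(
  increments=[
    [-0.14,0,0,0,0,0,0],
    [-0.14,0,0,0,0,0,0],
    [-0.14,0,0,0,0,0,0],
    [-0.14,0,0,0,0,0,0],
    [-0.14,0,0,0,0,0,0],
  ],
)

```text
t: 0.65
tcp_pos: [0.2086, -0.6154, 0.2529]
tcp_rot: [-128.8, 90.0, 110.4]
force: [0.0, 0.3, -0.3]
width: 0.0121
```

>>> send_rows(
  increments=[
    [-0.14,0,0,0,0,0,0],
    [-0.14,0,0,0,0,0,0],
    [-0.14,0,0,0,0,0,0],
    [-0.124,0,0,0,0,0,0],
    [0,0,0,0,40,0,0],
  ],
)

```text
t: 1.15
tcp_pos: [0.241, -0.6181, 0.2532]
tcp_rot: [-78.0, 89.7, -168.4]
force: [-0.1, -0.9, -0.4]
width: 0.0002
```

>>> send_rows(
  increments=[
    [0,0,0,0,45,-35,0],
    [0,0,0,0,45,-35,0],
    [0,0,0,0,45,-35,0],
    [0,0,0,0,40,-35,0],
    [0,0,0,0,30,-40,0],
  ],
)

```text
t: 1.65
tcp_pos: [0.4364, -0.4492, 0.2528]
tcp_rot: [138.0, 90.0, 48.1]
force: [0.5, 0.4, -0.0]
width: -0.0002
```

>>> send_rows(
  increments=[
    [0,0,0,0,0,-45,0],
    [0,0,0,0,0,-45,0],
    [0,0,0,0,0,-45,0],
    [0,0,0,0,0,-45,0],
    [0,0,0,0,0,-45,0],
  ],
)

```text
t: 2.15
tcp_pos: [0.4343, -0.2237, 0.253]
tcp_rot: [-63.3, 90.0, -153.3]
force: [-0.2, 0.7, 0.5]
width: -0.0002
```

```bash
python3 - <<'E'
from h import *
plan([.472,.120,.12],0)
E
```

```text
t 2.15 pos [ 0.4343 -0.2237  0.253 ] F [-0.16  0.67  0.48] w -0.0002 rotvec [-0.  0.  0.] shift world mm [  37.7  343.7 -133. ] in tool now [ 133.    37.8 -343.7] in tool after turn [ 133.    37.7 -343.7]
```

>>> send_rows(
  increments=[
    [0,0,0,0,6,-45,0],
    [0,0,0,0,6,-45,0],
    [0,0,0,0,6,-45,0],
    [0,0,0,0,6,-45,0],
    [0,0,0,10,6,-45,0],
  ],
)

```text
t: 2.65
tcp_pos: [0.4653, 0.0012, 0.2443]
tcp_rot: [64.5, 89.8, -25.5]
force: [0.2, 0.8, -0.8]
width: 0.0002
```

>>> send_rows(
  increments=[
    [0,0,0,20,4,-40,0],
    [0,0,0,20,2,-40,0],
    [0,0,0,20,2,-30,0],
    [0,0,0,20,0,0,0],
    [0,0,0,0,0,0,0],
  ],
)

```text
t: 3.15
tcp_pos: [0.4704, 0.11, 0.1608]
tcp_rot: [-89.5, 89.7, -179.4]
force: [-0.2, -0.9, -0.8]
width: -0.0
```

```bash
python3 - <<'E'
from h import *
plan([.472,.120,.105],0)
for n in ['side','wrist']:
    p,d=optics.capture(n); cv2.imwrite(f'pics/{n}1.png',p)
E
```

```text
t 3.15 pos [0.4704 0.11   0.1608] F [-0.22 -0.93 -0.82] w -0.0 rotvec [0.003 0.    0.005] shift world mm [  1.6  10.  -55.8] in tool now [ 55.8   1.9 -10. ] in tool after turn [ 55.8   1.6 -10. ]
```

View pics/side1.png

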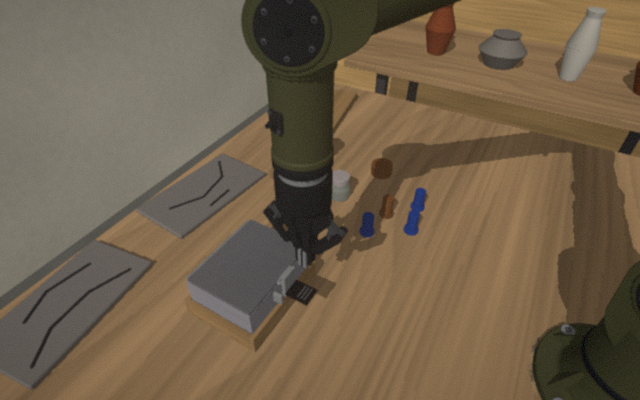

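View pics/wrist1.png

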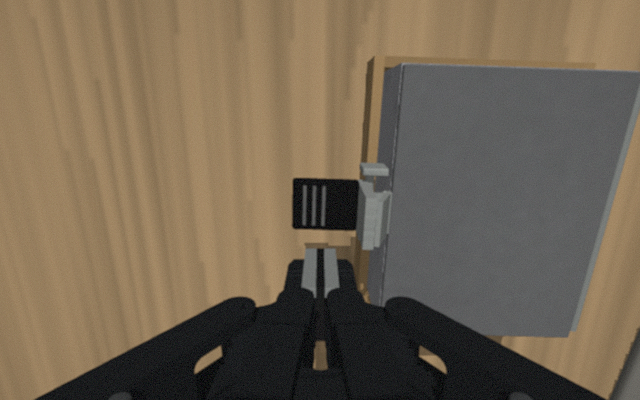

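The wrist view shows the pad spanning columns 293–358 and rows 179–230, with the hook starting at column 358. I'll cast the pad centre onto its plane.

```bash
python3 - <<'E'
from h import *
P=optics.camera_params('wrist')
for uv in [(325.5,204.5),(293,204),(358,204),(388,204)]: print(uv,rayz(*uv,P,.0752).round(4))
i=cv2.imread('pics/wrist1.png')
E
```

```text
(325.5, 204.5) [0.4764 0.1189 0.0752]
(293, 204) [0.4556 0.1192 0.0752]
(358, 204) [0.4973 0.1192 0.0752]
(388, 204) [0.5165 0.1192 0.0752]
```

>>> send_rows(
  increments=[
    [0.003,0,0.005,15,2,-9,0],
    [0,0,0,15,1.5,0,0],
    [0,0,0,15,0,0,0],
    [0,0,0,6,0,0,0],
    [0,0,0,0,0,0,0],
  ],
)

```text
t: 3.75
tcp_pos: [0.4756, 0.1177, 0.1112]
tcp_rot: [85.6, 89.9, -4.6]
force: [0.6, -0.3, -0.0]
width: 0.0001
```

>>> send_rows(
  increments=[
    [0,0,0,2,0,0,0],
    [0,0,0,2,0,0,0],
    [0,0,0,0,0,0,0],
  ],
)

```text
t: 4.05
tcp_pos: [0.4765, 0.1183, 0.1084]
tcp_rot: [88.2, 89.7, -2.0]
force: [-0.8, -0.4, 0.3]
width: 0.0003
```

>>> send_rows(
  increments=[
    [0,0,0,2,0,0,0],
    [0,0,0,1,0,0,0],
    [0,0,0,0,0,0,0],
  ],
)

```text
t: 4.35
tcp_pos: [0.4763, 0.1184, 0.1052]
tcp_rot: [88.8, 89.7, -1.4]
force: [-0.1, 0.5, -0.7]
width: 0.0001
```

>>> send_rows(
  increments=[
    [0,0,0,2,-2,0,0],
    [0,0,0,1,0,0,0],
    [0,0,0,1,0,0,0],
    [0,0,0,0,0,0,0],
  ],
)

```text
t: 4.75
tcp_pos: [0.4743, 0.1183, 0.1011]
tcp_rot: [88.1, 89.7, -2.0]
force: [0.3, 0.3, -0.2]
width: 0.0002
```

>>> send_rows(
  increments=[
    [0,0,0,1,0,0,0],
    [0,0,0,1,0,0,0],
    [0,0,0,1,0,0,0],
    [0,0,0,0,0,0,0],
  ],
)

```text
t: 5.15
tcp_pos: [0.4743, 0.1184, 0.0982]
tcp_rot: [88.9, 89.7, -1.3]
force: [0.1, -0.3, 0.5]
width: -0.0001
```

>>> send_rows(
  increments=[
    [0,0,0,1,0,0,0],
    [0,0,0,1,0,0,0],
    [0,0,0,0,0,0,0],
  ],
)

```text
t: 5.45
tcp_pos: [0.4736, 0.1184, 0.096]
tcp_rot: [82.8, 89.8, -7.3]
force: [-3.4, -0.0, 4.0]
width: -0.0001
```

```bash
python3 - <<'E'
from h import *
plan([.474,.119,.095],0)
p,d=optics.capture('side'); cv2.imwrite(f'pics/side2.png',cv2.resize(p[180:340,180:380],None,fx=3,fy=3))
plan([.474,.119,.095],0)
E
```

```text
t 5.45 pos [0.4736 0.1184 0.096 ] F [-3.38 -0.01  3.97] w -0.0001 rotvec [-0.003  0.    -0.003] shift world mm [ 0.4  0.6 -1. ] in tool now [ 1.   0.4 -0.6] in tool after turn [ 1.   0.4 -0.6]
t 5.5 pos [0.4738 0.1184 0.0961] F [-3.24 -0.21  3.75] w 0.0001 rotvec [-0.003  0.    -0.004] shift world mm [ 0.2  0.6 -1.1] in tool now [ 1.1  0.2 -0.6] in tool after turn [ 1.1  0.2 -0.6]
```

View pics/side2.png

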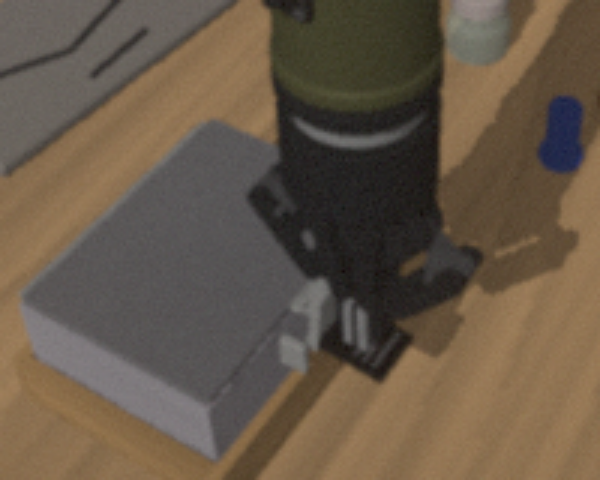

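The -x force together with the picture suggests the spread finger linkage is touching the hook. I'll lift, turn the jaws along y (camera to the robot side) and press again.

>>> send_rows(
  increments=[
    [0,0,0,-10,-3,0,0],
    [0,0,0,-25,0,0,0],
    [0,0,0,-25,0,0,0],
    [-0.14,0,0,0,0,0,0],
    [-0.14,0,0,0,0,0,0],
  ],
)

```text
t: 6.0
tcp_pos: [0.4725, 0.1185, 0.158]
tcp_rot: [71.6, 89.5, -2.2]
force: [0.1, 0.7, -0.7]
width: -0.0001
```

>>> send_rows(
  increments=[
    [-0.14,0,0,0,0,0,0],
    [-0.14,0,0,0,0,0,0],
    [-0.14,0,0,0,0,0,0],
    [-0.14,0,0,0,0,0,0],
    [-0.14,0,0,0,0,0,0],
  ],
)

```text
t: 6.5
tcp_pos: [0.4718, 0.1184, 0.157]
tcp_rot: [33.4, 89.6, -0.3]
force: [-0.4, -0.0, -0.2]
width: 0.0001
```

>>> send_rows(
  increments=[
    [-0.14,0,0,0,0,0,0],
    [-0.14,0,0,0,0,0,0],
    [-0.14,0,0,0,0,0,0],
    [-0.14,0,0,0,0,0,0],
    [0,0,0,0,0,0,0],
  ],
)

```text
t: 7.0
tcp_pos: [0.4718, 0.1184, 0.1569]
tcp_rot: [2.4, 89.6, 0.5]
force: [-0.5, -0.2, -0.7]
width: 0.0002
```

```bash
python3 - <<'E'
from h import *
plan([.473,.119,.10],88.5)
print(sensors.get_state()['joint_pos'])
E
```

```text
t 7.0 pos [0.4718 0.1184 0.1569] F [-0.55 -0.25 -0.65] w 0.0002 rotvec [-0.007  0.007 -0.   ] shift world mm [  1.2   0.6 -56.9] in tool now [56.9  0.6  0.8] in tool after turn [56.9  0.6  1.2]
[ 40.29234749   7.64787418 -60.28412473 111.40234836   7.49706663
  64.6020477   65.12492153]
```

>>> send_rows(
  increments=[
    [0,0.007,0,20,0,0,0],
    [0,0,0,20,0,0,0],
    [0,0,0,13,0,0,0],
    [0,0,0,2,0,0,0],
    [0,0,0,0,0,0,0],
  ],
)

```text
t: 7.5
tcp_pos: [0.4712, 0.1186, 0.1014]
tcp_rot: [166.6, 89.9, 164.6]
force: [-0.4, 0.4, 0.3]
width: 0.0
```

>>> send_rows(
  increments=[
    [0,0,0,1,0,0,0],
    [0,0,0,1,0,0,0],
    [0,0,0,1,0,0,0],
    [0,0,0,0,0,0,0],
  ],
)

```text
t: 7.9
tcp_pos: [0.4713, 0.1183, 0.0984]
tcp_rot: [-177.6, 89.9, -179.5]
force: [0.2, -0.8, -0.4]
width: 0.0004
```

>>> send_rows(
  increments=[
    [0,0,0,1,0,0,0],
    [0,0,0,1,0,0,0],
    [0,0,0,0,0,0,0],
  ],
)

```text
t: 8.2
tcp_pos: [0.4712, 0.1184, 0.0962]
tcp_rot: [177.8, 89.9, 175.9]
force: [-0.2, -0.1, 0.4]
width: 0.0002
```

>>> send_rows(
  increments=[
    [0,0,0,1,0,0,0],
    [0,0,0,1,0,0,0],
    [0,0,0,0,0,0,0],
  ],
)

```text
t: 8.5
tcp_pos: [0.4706, 0.1184, 0.0942]
tcp_rot: [-174.9, 89.8, -176.8]
force: [-3.6, -0.5, 5.1]
width: 0.0002
```

>>> send_rows(
  increments=[
    [0,0,0,1,0,0,0],
    [0,0,0,1,0,0,0],
    [0,0,0,0,0,0,0],
  ],
)

```text
t: 8.8
tcp_pos: [0.4706, 0.1185, 0.0934]
tcp_rot: [-158.5, 89.8, -160.4]
force: [-7.1, -1.1, 17.1]
width: -0.0001
```

```bash
python3 - <<'E'
from h import *
p,d=optics.capture('side'); cv2.imwrite(f'pics/side3.png',cv2.resize(p[180:340,180:380],None,fx=3,fy=3))
plan([.474,.119,.095],88.5)
E
```

```text
t 8.85 pos [0.4706 0.1185 0.0934] F [-8.14 -2.4  16.66] w 0.0 rotvec [-0.007 -0.004  0.001] shift world mm [3.4 0.5 1.6] in tool now [-1.6  0.6  3.4] in tool after turn [-1.6  0.5  3.4]
```

View pics/side3.png

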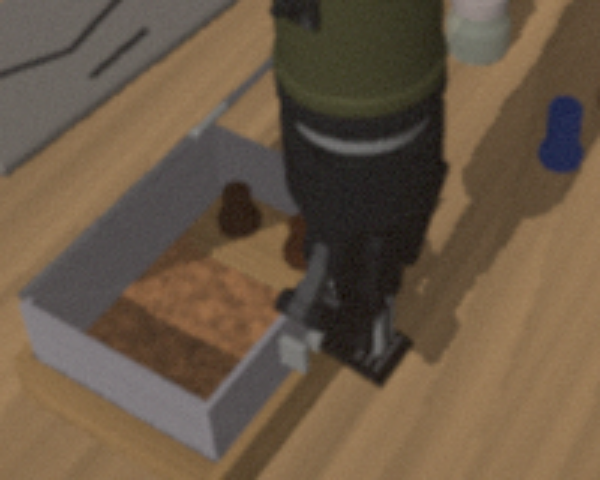

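The lid has popped open, and 17 N says the pad is at its stop, so I'm lifting off now.

>>> send_rows(
  increments=[
    [0,0,0,-6,0,0,0],
    [0,0,0,-15,0,-5,0],
    [0,0,0,-45,0,-5,0],
    [0,0,0,-45,0,0,0],
    [0,0,0,-40,0,0,0],
  ],
)

```text
t: 9.35
tcp_pos: [0.4617, 0.119, 0.2451]
tcp_rot: [-162.5, 90.0, -164.4]
force: [0.5, -0.3, 0.2]
width: 0.0001
```

```bash
python3 - <<'E'
from h import *
plan([.447,-.202,.15],88.5)
plan([.447,-.202,.15],0)
for n in ["scene","side"]:
    p,d=optics.capture(n); cv2.imwrite(f"pics/{n}4.png",p); np.savez(f"{n}4.npz",p=p,d=d,**optics.camera_params(n))
E
```

```text
t 9.35 pos [0.4617 0.119  0.2451] F [ 0.48 -0.31  0.15] w 0.0001 rotvec [-0.007 -0.     0.   ] shift world mm [ -14.7 -321.   -95.1] in tool now [  95.1 -321.3   -4. ] in tool after turn [  95.1 -321.3   -6.2]
t 9.35 pos [0.4617 0.119  0.2451] F [ 0.48 -0.31  0.15] w 0.0001 rotvec [ 1.538 -0.     0.   ] shift world mm [ -14.7 -321.   -95.1] in tool now [  95.1 -321.3   -4. ] in tool after turn [ 95.1 -14.7 321. ]
```

View pics/scene4.png

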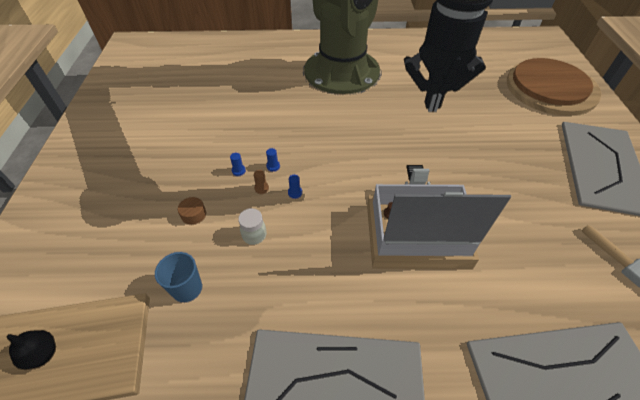

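View pics/side4.png

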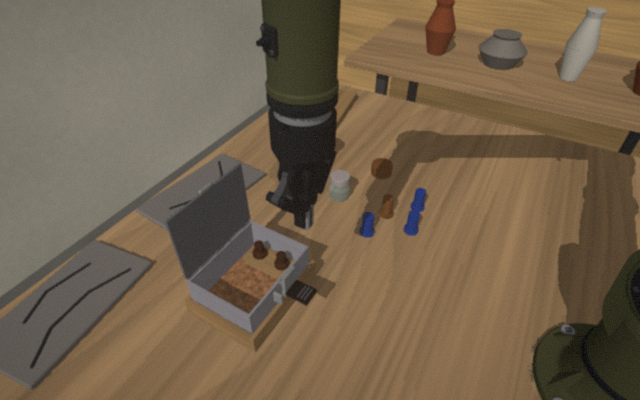

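The lid stands upright in both views, and the bay floor is visible in the side view at (240,285). Now to the stamp, with the jaws still along y and opened to 50 mm.

>>> send_rows(
  increments=[
    [-0.007,0,0,0,-40,0,50],
    [0,0,0,0,-40,0,50],
    [0,0,0,0,-40,0,50],
    [0,0,0,0,-40,0,50],
    [0,0,0,0,-40,0,50],
  ],
)

```text
t: 9.95
tcp_pos: [0.4555, -0.083, 0.2427]
tcp_rot: [-153.5, 89.9, -155.1]
force: [1.2, 0.1, -0.3]
width: 0.05
```

>>> send_rows(
  increments=[
    [0,0,0,10,-40,-3,50],
    [0,0,0,20,-40,-3,50],
    [0,0,0,20,-40,0,50],
    [0,0,0,20,0,0,50],
    [0,0,0,0,0,0,50],
  ],
)

```text
t: 10.45
tcp_pos: [0.4442, -0.2012, 0.1698]
tcp_rot: [149.2, 89.5, 147.5]
force: [-0.0, 1.9, 0.1]
width: 0.0503
```

```bash
python3 - <<'E'
from h import *
plan([.447,-.202,.10],88.5)
print(np.round(sensors.get_state()['joint_pos'],1))
P=optics.camera_params('wrist')
p,d=optics.capture('wrist'); cv2.imwrite(f"pics/w5.png",p); 
c=cloud(d,P)
st=(c[...,2]>.044)&(c[...,2]<.06)&(np.hypot(c[...,0]-.446,c[...,1]+.2015)<.04)&(d>0)
q=c[st]; print(len(q), q.mean(0) if len(q) else 0)
E
```

```text
t 10.45 pos [ 0.4442 -0.2012  0.1698] F [-0.03  1.9   0.06] w 0.0503 rotvec [-0.003 -0.007 -0.004] shift world mm [  2.8  -0.8 -69.8] in tool now [69.8 -1.   3.3] in tool after turn [69.8 -0.7  2.8]
[ 61.2   4.9 -41.2 110.2   3.4  66.6 107. ]
781 [ 0.44733301 -0.20336663  0.05006083]
```

View pics/w5.png

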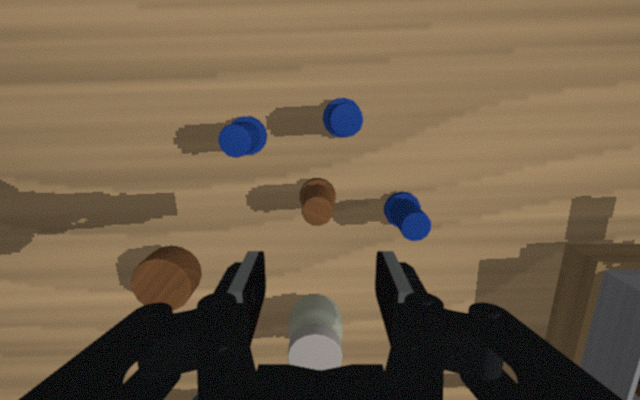

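The wrist view shows the brown stamp at (318,205), centred between the fingers at x≈0.447, y≈-0.2025, with free space for both.

>>> send_rows(
  increments=[
    [0,-0.007,-0.004,30,-1,3,50],
    [0,0,0,30,0,0,50],
    [0,0,0,30,0,0,50],
    [0,0,0,20,0,0,50],
    [0,0,0,0,0,0,50],
  ],
)

```text
t: 11.0
tcp_pos: [0.4489, -0.2006, 0.0619]
tcp_rot: [-38.5, 89.8, -39.9]
force: [-0.5, 0.7, -0.1]
width: 0.0498
```

```bash
python3 - <<'E'
from h import *
plan([.447,-.2025,.042],88.5)
E
```

```text
t 11.0 pos [ 0.4489 -0.2006  0.0619] F [-0.5   0.65 -0.08] w 0.0498 rotvec [0.002 0.002 0.002] shift world mm [ -1.9  -1.9 -19.9] in tool now [19.9 -1.9 -1.9] in tool after turn [19.9 -2.  -1.8]
```

>>> send_rows(
  increments=[
    [0,0,0,10,-2,-2,50],
    [0,0,0,10,0,0,50],
    [0,0,0,0,0,0,50],
    [0,0,0,0,0,0,20],
    [0,0,0,0,0,0,20],
  ],
)

```text
t: 11.5
tcp_pos: [0.4483, -0.2046, 0.044]
tcp_rot: [-37.2, 89.6, -38.7]
force: [-5.0, 2.3, 13.3]
width: 0.0224
```

>>> send_rows(
  increments=[
    [0,0,0,0,0,0,15],
    [0,0,0,0,0,0,15],
    [0,0,0,0,0,0,15],
  ],
)

```text
t: 11.8
tcp_pos: [0.4486, -0.2047, 0.0441]
tcp_rot: [-36.4, 89.5, -37.9]
force: [-0.5, 0.5, 5.9]
width: 0.0224
```

>>> send_rows(
  increments=[
    [0,0,0,-5,0,0,15],
    [0,0,0,-20,0,0,15],
    [0,0,0,-40,0,0,15],
    [0,0,0,-45,0,0,15],
    [0,0,0,-45,0,0,15],
  ],
)

```text
t: 12.3
tcp_pos: [0.4463, -0.2033, 0.1995]
tcp_rot: [-40.0, 89.7, -41.6]
force: [0.5, -1.2, -0.8]
width: 0.0223
```

```bash
python3 - <<'E'
from h import *
plan([.566,.1445,.21],88.5)
p,d=optics.capture('wrist'); cv2.imwrite(f"pics/w6.png",p[150:])
p,d=optics.capture('scene'); cv2.imwrite(f"pics/s6.png",cv2.resize(p[60:260,160:420],None,fx=3,fy=3))
E
```

```text
t 12.3 pos [ 0.4463 -0.2033  0.1995] F [ 0.54 -1.25 -0.8 ] w 0.0223 rotvec [-0.     0.004  0.003] shift world mm [119.7 347.8  10.5] in tool now [-11.2 350.8 110.5] in tool after turn [-10.5 350.8 110.6]
```

View pics/w6.png

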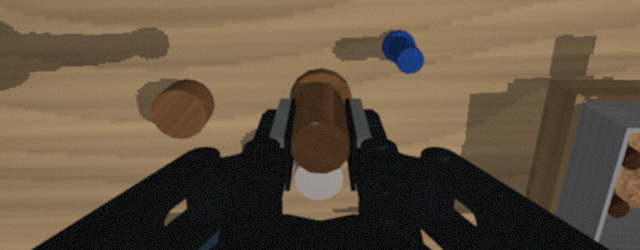

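View pics/s6.png

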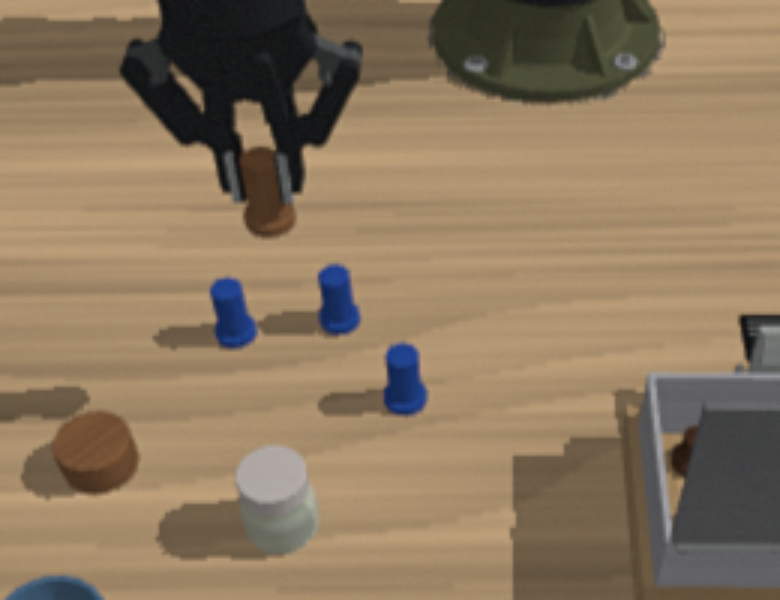

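The stamp is held upright between the pads (wrist view at about (320,120)) and the look-alikes are undisturbed. I'll carry it over the case.

>>> send_rows(
  increments=[
    [0,0,0,0,40,5,15],
    [0,0,0,0,45,10,15],
    [0,0,0,0,45,15,15],
    [0,0,0,0,45,15,15],
    [0,0,0,0,45,15,15],
  ],
)

```text
t: 12.9
tcp_pos: [0.5127, 0.0159, 0.1972]
tcp_rot: [-46.8, 89.6, -48.3]
force: [-0.3, -1.2, -1.0]
width: 0.0219
```

>>> send_rows(
  increments=[
    [0,0,0,0,40,15,15],
    [0,0,0,0,40,15,15],
    [0,0,0,0,30,15,15],
    [0,0,0,0,15,5,15],
    [0,0,0,0,0,0,15],
  ],
)

```text
t: 13.4
tcp_pos: [0.5655, 0.1415, 0.1965]
tcp_rot: [-24.9, 89.8, -26.1]
force: [0.1, 0.5, -1.2]
width: 0.0225
```

```bash
python3 - <<'E'
from h import *
plan([.566,.1445,.13],88.5)
print(np.round(sensors.get_state()['joint_pos'],1))
P=optics.camera_params('wrist')
p,d=optics.capture('wrist'); cv2.imwrite(f"pics/w7.png",p); np.savez('w7.npz',p=p,d=d,**P)
p,d=optics.capture('side'); cv2.imwrite(f"pics/s7.png",cv2.resize(p[150:350,150:400],None,fx=3,fy=3))
E
```

```text
t 13.4 pos [0.5655 0.1415 0.1965] F [ 0.07  0.5  -1.21] w 0.0225 rotvec [0.004 0.003 0.001] shift world mm [  0.5   3.  -66.5] in tool now [66.5  3.1  0.2] in tool after turn [66.5  3.   0.4]
[ 29.1  20.4 -55.4  95.9  17.6  72.8  58.8]
```

View pics/w7.png

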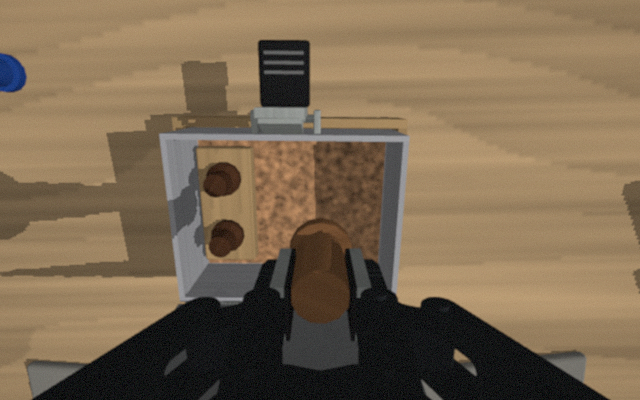

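View pics/s7.png

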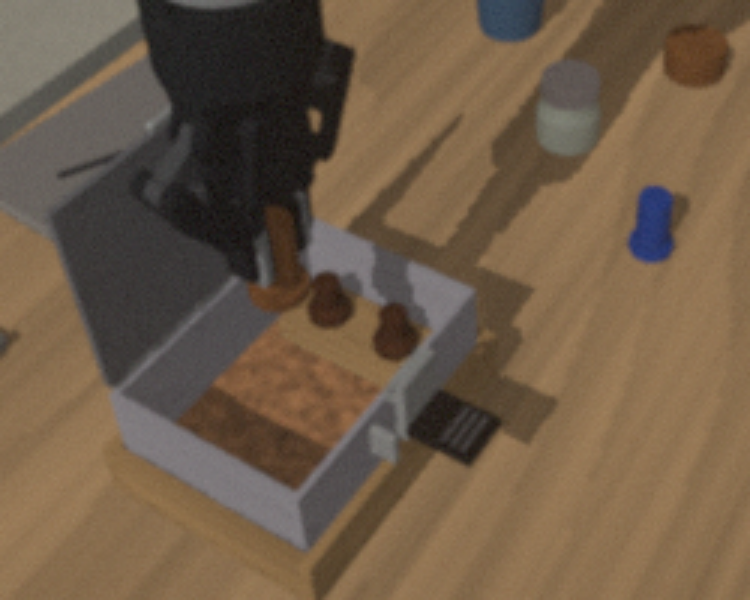

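The wrist view shows the free cork floor between the rack's edge (column ~256) and the +y wall (column ~385), with the stamp hanging over it. I'll check the floor's extents.

```bash
python3 - <<'E'
from h import *
z=np.load('w7.npz'); c=cloud(z['d'],z)
q=c[160:215,265:375].reshape(-1,3); print('floor z',np.median(q[:,2]),np.std(q[:,2]))
for uv in [(320,142),(320,210),(384,200)]: print(uv,rayz(*uv,z,.022).round(4))
print('rack edge',c[180,235:262,:].round(3).tolist()[::3])
print('rim right',[c[r,380:412:4].round(3).tolist() for r in (200,)])
E
```

```text
floor z 0.02475961969897572 0.02122362382535414
(320, 142) [0.526  0.1421 0.022 ]
(320, 210) [0.5872 0.1408 0.022 ]
(384, 200) [0.5789 0.1988 0.022 ]
rack edge [[0.552, 0.073, 0.047], [0.553, 0.075, 0.046], [0.554, 0.076, 0.04], [0.554, 0.078, 0.039], [0.554, 0.081, 0.04], [0.554, 0.083, 0.04], [0.556, 0.084, 0.031], [0.558, 0.085, 0.024], [0.558, 0.088, 0.025]]
rim right [[[0.578, 0.194, 0.026], [0.576, 0.197, 0.033], [0.571, 0.197, 0.05], [0.567, 0.197, 0.063], [0.563, 0.197, 0.077], [0.562, 0.199, 0.083], [0.586, 0.222, -0.001], [0.586, 0.226, 0.0]]]
```

>>> send_rows(
  increments=[
    [0.004,0.003,0,20,2,0,15],
    [0,0,0,30,0,0,15],
    [0,0,0,30,0,0,15],
    [0,0,0,30,0,0,15],
    [0,0,0,0,0,0,15],
  ],
)

```text
t: 14.0
tcp_pos: [0.5634, 0.1361, 0.0834]
tcp_rot: [-129.3, 89.5, -131.3]
force: [0.0, 0.4, -0.8]
width: 0.0222
```

>>> send_rows(
  increments=[
    [0,0,0,5,0,0,15],
    [0,0,0,3,0,0,15],
    [0,0,0,2,0,0,15],
    [0,0,0,0,0,0,15],
  ],
)

```text
t: 14.4
tcp_pos: [0.5671, 0.1396, 0.0783]
tcp_rot: [-50.2, 89.7, -51.9]
force: [1.2, 0.2, 0.2]
width: 0.0223
```

>>> send_rows(
  increments=[
    [0,0,0,2,3,0,15],
    [0,0,0,0,0,0,15],
    [0,0,0,0,0,0,15],
  ],
)

```text
t: 14.7
tcp_pos: [0.5667, 0.143, 0.0756]
tcp_rot: [-61.0, 89.7, -62.7]
force: [-0.2, 0.1, -0.6]
width: 0.0223
```

>>> send_rows(
  increments=[
    [0,0,0,2,0,0,15],
    [0,0,0,2,0,0,15],
    [0,0,0,2,0,0,15],
    [0,0,0,0,0,0,15],
  ],
)

```text
t: 15.1
tcp_pos: [0.5664, 0.1425, 0.069]
tcp_rot: [-72.8, 89.8, -74.5]
force: [0.2, -0.1, -1.1]
width: 0.0226
```

>>> send_rows(
  increments=[
    [0,0,0,1,0,0,15],
    [0,0,0,0,0,0,15],
  ],
)

```text
t: 15.3
tcp_pos: [0.5666, 0.1426, 0.0683]
tcp_rot: [-65.1, 89.8, -66.9]
force: [-0.1, 0.7, -1.0]
width: 0.0225
```

>>> send_rows(
  increments=[
    [0,0,0,1,0,0,15],
    [0,0,0,0,0,0,15],
  ],
)

```text
t: 15.5
tcp_pos: [0.5668, 0.1427, 0.0675]
tcp_rot: [-60.0, 89.7, -61.8]
force: [0.7, 0.5, 0.5]
width: 0.0225
```

>>> send_rows(
  increments=[
    [0,0,0,1,0,0,15],
    [0,0,0,0,0,0,15],
  ],
)

```text
t: 15.7
tcp_pos: [0.5669, 0.1427, 0.0675]
tcp_rot: [-62.7, 89.7, -64.4]
force: [-1.7, -1.0, 6.2]
width: 0.0224
```

Floor contact shows as a sudden 6 N. Releasing now.

>>> send_rows(
  increments=[
    [0,0,0,-0.5,0,0,28],
    [0,0,0,0,0,0,40],
    [0,0,0,0,0,0,45],
    [0,0,0,0,0,0,45],
  ],
)

```text
t: 16.1
tcp_pos: [0.5666, 0.1426, 0.0668]
tcp_rot: [-64.7, 89.8, -66.5]
force: [0.3, -1.2, -0.3]
width: 0.0449
```

>>> send_rows(
  increments=[
    [0,0,0,-10,0,0,45],
    [0,0,0,-25,0,0,45],
    [0,0,0,-40,0,0,45],
    [0,0,0,-45,0,0,45],
    [0,0,0,-45,0,0,45],
  ],
)

```text
t: 16.6
tcp_pos: [0.566, 0.1435, 0.2342]
tcp_rot: [-60.9, 89.8, -62.6]
force: [1.9, 0.4, -0.1]
width: 0.0445
```

>>> send_rows(
  increments=[
    [0,0,0,-45,0,0,0],
    [0,0,0,-30,0,0,0],
    [0,0,0,0,0,0,0],
  ],
)

```text
t: 16.9
tcp_pos: [0.568, 0.1451, 0.3127]
tcp_rot: [-10.7, 89.4, -12.4]
force: [-0.7, 0.4, -0.9]
width: 0.0019
```

```bash
python3 - <<'E'
from h import *
plan([.68,.114,.31],88.5)
print(np.round(sensors.get_state()['joint_pos'],1))
P=optics.camera_params('wrist')
p,d=optics.capture('wrist'); cv2.imwrite(f"pics/w8.png",p); np.savez('w8.npz',p=p,d=d,**P)
n='side'
p,d=optics.capture('side'); cv2.imwrite(f"pics/s8.png",cv2.resize(p[150:350,150:400],None,fx=3,fy=3));  np.savez(f"{n}8.npz",p=p,d=d,**optics.camera_params(n))
c=cloud(d,np.load('side8.npz'))
m=(c[...,2]>.10)&(c[...,2]<.215)&(c[...,0]>.58)&(c[...,0]<.7)&(c[...,1]>.02)&(c[...,1]<.22)
q=c[m]; print('lid pts',len(q),'ztop',np.percentile(q[:,2],99),[ (z0,np.median(q[abs(q[:,2]-z0)<.005,0]).round(4), np.percentile(q[abs(q[:,2]-z0)<.005,1],[1,99]).round(3)) for z0 in (.12,.15,.18,.2)])
E
```

```text
t 16.9 pos [0.568  0.1451 0.3127] F [-0.74  0.41 -0.9 ] w 0.0019 rotvec [-0.004  0.011  0.002] shift world mm [112.  -31.1  -2.7] in tool now [  4.  -27.7 112.8] in tool after turn [  2.7 -28.2 112.8]
[ 30.1  16.3 -57.3  86.2  14.1  84.4  60.9]
lid pts 4437 ztop 0.2144728203361438 [(0.12, np.float64(0.642), array([0.034, 0.198])), (0.15, np.float64(0.643), array([0.034, 0.198])), (0.18, np.float64(0.6439), array([0.033, 0.198])), (0.2, np.float64(0.6447), array([0.033, 0.198]))]
```

View pics/w8.png

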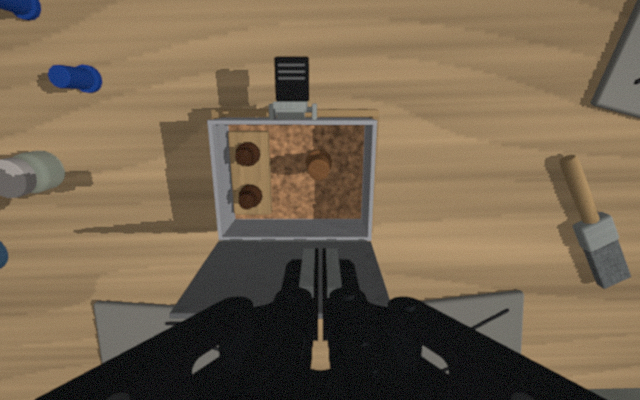

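View pics/s8.png

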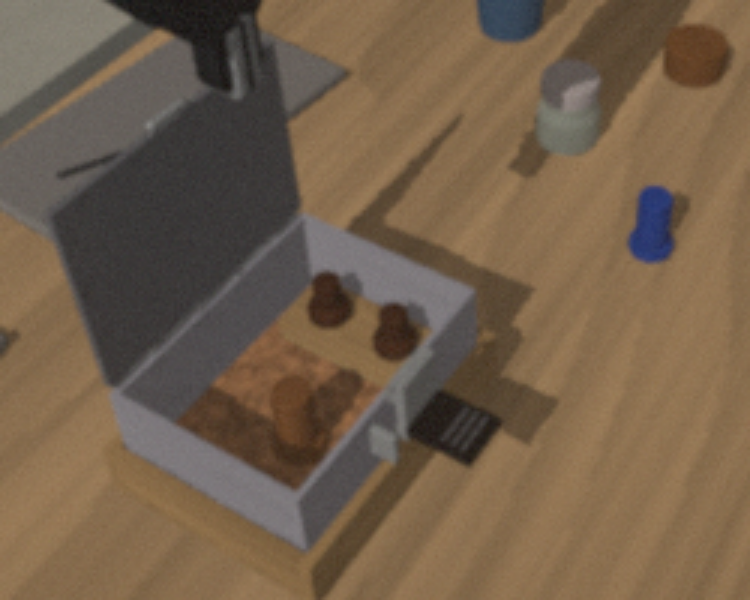

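The stamp stands upright on the free floor (wrist view (318,163), side crop (292,415)), clear of the rack. The lid's inner face is at x≈0.642–0.645 with its top at z≈0.214. I'll go behind the lid with closed fingers.

>>> send_rows(
  increments=[
    [0,0.011,0,0,-10,20,0],
    [0,0,0,0,-10,30,0],
    [0,0,0,0,-9,30,0],
    [0,0,0,0,0,25,0],
    [0,0,0,0,0,5,0],
  ],
)

```text
t: 17.5
tcp_pos: [0.6766, 0.1096, 0.3027]
tcp_rot: [-163.6, 89.2, -165.5]
force: [0.1, -1.0, -0.1]
width: 0.0001
```

>>> send_rows(
  increments=[
    [0,0,0,0,0,0,0],
    [0,0,0,0,0,0,0],
  ],
)

```text
t: 17.7
tcp_pos: [0.674, 0.1121, 0.3056]
tcp_rot: [-160.4, 89.3, -162.1]
force: [-0.1, 0.3, 0.3]
width: 0.0003
```

```bash
python3 - <<'E'
from h import *
plan([.68,.116,.205],88.5)
print(np.round(sensors.get_state()['joint_pos'],1))
E
```

```text
t 17.7 pos [0.674  0.1121 0.3056] F [-0.11  0.27  0.29] w 0.0003 rotvec [-0.003 -0.011  0.004] shift world mm [   6.     3.9 -100.6] in tool now [100.5   4.5   6.9] in tool after turn [100.6   4.    5.8]
[ 22.3  30.4 -52.3  71.   23.5  90.1  62.2]
```

>>> send_rows(
  increments=[
    [0,-0.01,0.004,10,4,6,0],
    [0,0,0,25,0,0,0],
    [0,0,0,25,0,0,0],
    [0,0,0,0,0,0,0],
    [0,0,0,0,0,0,0],
  ],
)

```text
t: 18.2
tcp_pos: [0.6809, 0.115, 0.2463]
tcp_rot: [-19.9, 90.0, -21.6]
force: [-0.3, -0.5, 0.2]
width: 0.0001
```

```bash
python3 - <<'E'
from h import *
plan([.68,.116,.205],88.5)
n='side'
p,d=optics.capture('side'); cv2.imwrite(f"pics/s9.png",cv2.resize(p[130:330,150:400],None,fx=3,fy=3))
p,d=optics.capture('scene'); cv2.imwrite(f"pics/sc9.png",cv2.resize(p[80:280,340:590],None,fx=3,fy=3))
E
```

```text
t 18.2 pos [0.6809 0.115  0.2463] F [-0.28 -0.53  0.23] w 0.0001 rotvec [-0.004  0.001  0.   ] shift world mm [ -0.9   1.  -41.3] in tool now [41.3  1.  -1. ] in tool after turn [41.3  1.  -1. ]
```

View pics/sc9.png

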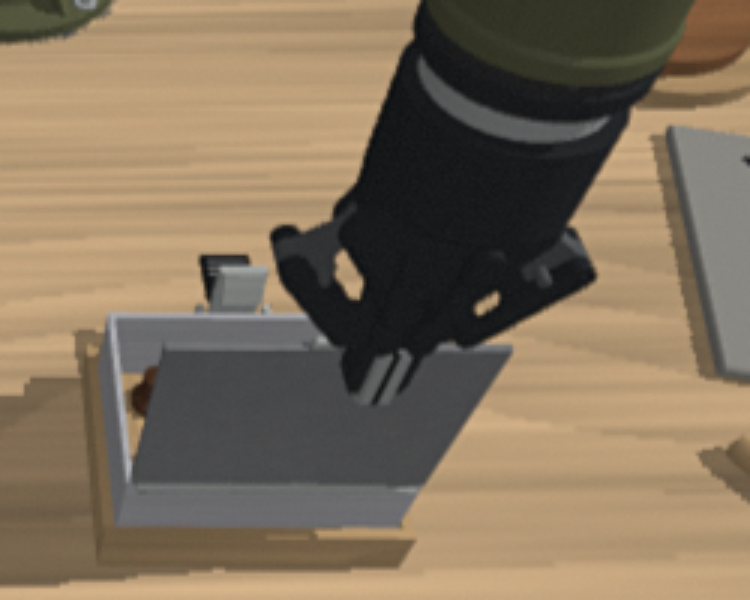

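The scene crop shows the fingertips behind the lid (on the camera side, (385,385)) and near mid-width. I'll lower, then push along the arc.

>>> send_rows(
  increments=[
    [0,0,0,20,1,0,0],
    [0,0,0,18,0,0,0],
    [0,0,0,0,0,0,0],
    [0,0,0,0,0,-6,0],
    [0,0,0,0,0,-6,0],
  ],
)

```text
t: 18.8
tcp_pos: [0.6697, 0.117, 0.21]
tcp_rot: [17.0, 89.8, 15.2]
force: [0.2, -1.0, -0.1]
width: 0.0003
```

>>> send_rows(
  increments=[
    [0,0,0,0,0,-4,0],
    [0,0,0,0,0,-4,0],
    [0,0,0,0,0,-4,0],
    [0,0,0,0,0,0,0],
  ],
)

```text
t: 19.2
tcp_pos: [0.6574, 0.1168, 0.2088]
tcp_rot: [-0.3, 89.9, -2.0]
force: [1.0, -0.1, -1.0]
width: -0.0002
```

```bash
python3 - <<'E'
from h import *
plan([.630,.116,.204],88.5)
E
```

```text
t 19.2 pos [0.6574 0.1168 0.2088] F [ 0.97 -0.08 -0.99] w -0.0002 rotvec [-0.005  0.002  0.   ] shift world mm [-27.4  -0.8  -4.8] in tool now [  4.7  -1.6 -27.3] in tool after turn [  4.8  -1.5 -27.3]
```

>>> send_rows(
  increments=[
    [0,0,0,1,0,-9,0],
    [0,0,0,1.5,0,-9,0],
    [0,0,0,2.5,0,-9,0],
    [0,0,0,3,0,-8,0],
    [0,0,0,3,0,-8,0],
  ],
)

```text
t: 19.7
tcp_pos: [0.6135, 0.1182, 0.1969]
tcp_rot: [0.2, 89.9, -1.5]
force: [0.8, 0.0, 1.2]
width: -0.0001
```

```bash
python3 - <<'E'
from h import *
plan([.6056,.117,.1946],88.5)
E
```

```text
t 19.7 pos [0.6135 0.1182 0.1969] F [0.81 0.02 1.19] w -0.0001 rotvec [-0.004  0.001 -0.   ] shift world mm [-7.9 -1.2 -2.3] in tool now [ 2.3 -1.4 -7.9] in tool after turn [ 2.3 -1.4 -7.9]
```

>>> send_rows(
  increments=[
    [0,0,0,3,-1,-7,0],
    [0,0,0,5,0,-7,0],
    [0,0,0,5,0,-7,0],
    [0,0,0,5.5,0,-7,0],
    [0,0,0,6,0,-5.5,0],
  ],
)

```text
t: 20.2
tcp_pos: [0.5802, 0.118, 0.1721]
tcp_rot: [-15.4, 90.0, -17.2]
force: [-0.3, -0.7, 2.3]
width: 0.0003
```

```bash
python3 - <<'E'
from h import *
plan([.5679,.118,.1591],88.5)
n='side'
p,d=optics.capture('side'); cv2.imwrite(f"pics/s10.png",cv2.resize(p[130:330,150:400],None,fx=3,fy=3))
E
```

```text
t 20.2 pos [0.5802 0.118  0.1721] F [-0.29 -0.72  2.29] w 0.0003 rotvec [-0.005  0.001  0.   ] shift world mm [-12.3  -0.  -13. ] in tool now [ 13.   -0.4 -12.3] in tool after turn [ 13.   -0.4 -12.3]
```

View pics/s10.png

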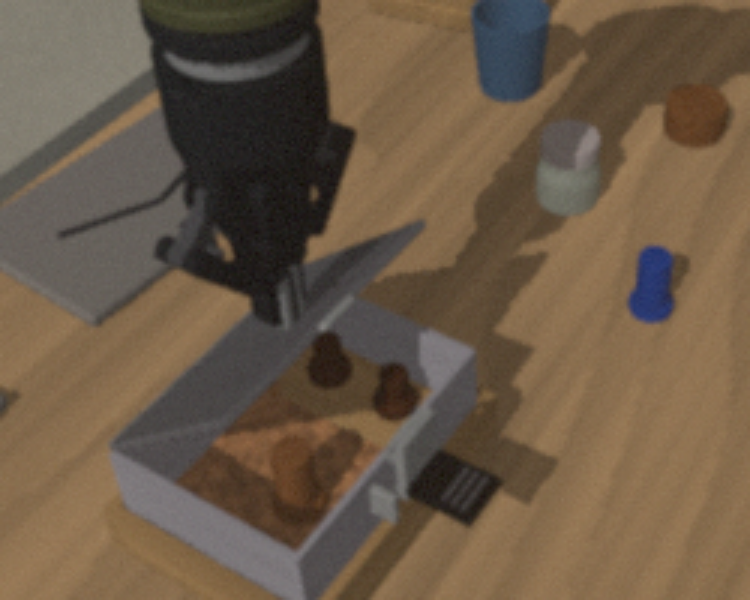

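The side crop shows the lid about half shut, riding under the fingertips at (285,315), with the stamp still upright at (295,470).

>>> send_rows(
  increments=[
    [0,0,0,6,0,-6,0],
    [0,0,0,7,0,-5.5,0],
    [0,0,0,7,0,-4.5,0],
    [0,0,0,7,0,-4,0],
    [0,0,0,7,0,-3,0],
  ],
)

```text
t: 20.75
tcp_pos: [0.5577, 0.1187, 0.138]
tcp_rot: [-0.6, 89.9, -2.3]
force: [1.5, -0.4, -0.2]
width: 0.0
```

```bash
python3 - <<'E'
from h import *
plan([.551,.118,.1217],88.5)
E
```

```text
t 20.75 pos [0.5577 0.1187 0.138 ] F [ 1.55 -0.44 -0.17] w 0.0 rotvec [-0.005  0.001  0.   ] shift world mm [ -6.7  -0.7 -16.3] in tool now [16.3 -1.  -6.7] in tool after turn [16.3 -0.9 -6.7]
```

>>> send_rows(
  increments=[
    [0,0,0,4,-1,-3,0],
    [0,0,0,4,0,-2,0],
    [0,0,0,4,0,-2,0],
    [0,0,0,3,0,0,0],
    [0,0,0,0,0,0,0],
  ],
)

```text
t: 21.25
tcp_pos: [0.5504, 0.118, 0.123]
tcp_rot: [-170.1, 90.0, -171.9]
force: [-0.7, -0.5, 1.6]
width: -0.0001
```

>>> send_rows(
  increments=[
    [0,0,0,1.5,0,0,0],
    [0,0,0,1.5,0,0,0],
    [0,0,0,0,0,0,0],
  ],
)

```text
t: 21.55
tcp_pos: [0.5507, 0.1181, 0.1205]
tcp_rot: [-6.5, 90.0, -8.3]
force: [-1.3, -0.6, 2.3]
width: -0.0002
```

>>> send_rows(
  increments=[
    [0,0,0,1,0,0,0],
    [0,0,0,1,0,0,0],
    [0,0,0,0,0,0,0],
  ],
)

```text
t: 21.85
tcp_pos: [0.5506, 0.1181, 0.1187]
tcp_rot: [-62.5, 90.0, -64.3]
force: [-3.8, -0.6, 5.6]
width: -0.0
```

>>> send_rows(
  increments=[
    [0,0,0,1,0,0,0],
    [0,0,0,1,0,0,0],
    [0,0,0,0,0,0,0],
  ],
)

```text
t: 22.15
tcp_pos: [0.5505, 0.1181, 0.117]
tcp_rot: [-112.1, 90.0, -113.8]
force: [-3.9, -0.1, 6.5]
width: 0.0001
```

>>> send_rows(
  increments=[
    [0,0,0,1,0,0,0],
    [0,0,0,0,0,0,0],
  ],
)

```text
t: 22.35
tcp_pos: [0.5504, 0.1182, 0.1162]
tcp_rot: [-118.7, 90.0, -120.5]
force: [-5.5, -1.2, 8.5]
width: -0.0
```

>>> send_rows(
  increments=[
    [0,0,0,1,0,0,0],
    [0,0,0,0,0,0,0],
  ],
)

```text
t: 22.55
tcp_pos: [0.5504, 0.1182, 0.1155]
tcp_rot: [-117.2, 89.9, -119.0]
force: [-6.0, -1.9, 11.0]
width: -0.0003
```

>>> send_rows(
  increments=[
    [0,0,0,0,0,-1.5,0],
    [0,0,0,0,0,0,0],
  ],
)

```text
t: 22.75
tcp_pos: [0.5502, 0.1181, 0.1156]
tcp_rot: [-2.8, 89.8, -4.6]
force: [-1.4, -0.8, 7.5]
width: 0.0
```

>>> send_rows(
  increments=[
    [0,0,0,1,0,0,0],
    [0,0,0,0,0,0,0],
  ],
)

```text
t: 22.95
tcp_pos: [0.5502, 0.1181, 0.115]
tcp_rot: [-10.0, 89.9, -11.8]
force: [-3.7, -1.1, 11.0]
width: 0.0002
```

```bash
python3 - <<'E'
from h import *
n='side'
p,d=optics.capture('side'); cv2.imwrite(f"pics/s11.png",cv2.resize(p[180:330,150:400],None,fx=3,fy=3))
plan([.551,.118,.1217],88.5)
E
```

```text
t 23.0 pos [0.5502 0.1182 0.115 ] F [-3.44 -1.62 10.1 ] w 0.0004 rotvec [-0.005  0.002  0.   ] shift world mm [ 0.8 -0.2  6.7] in tool now [-6.7 -0.2  0.9] in tool after turn [-6.7 -0.2  0.8]
```

View pics/s11.png

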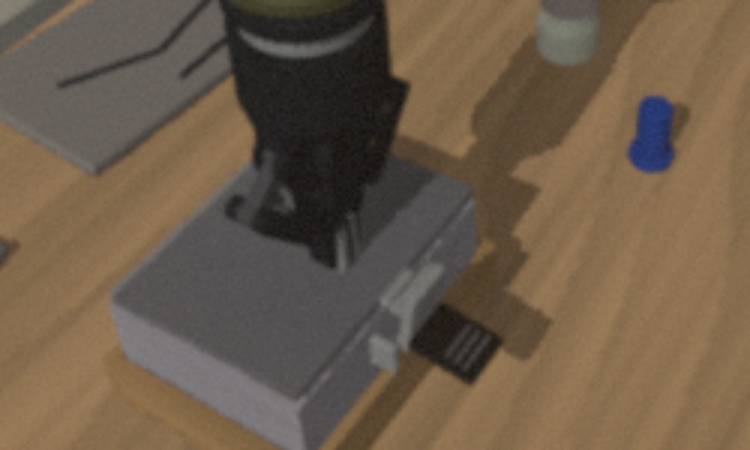

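The lid is almost down, with its tongue on the hook's ramp (hook at (410,300)). I'll keep going in small steps.

>>> send_rows(
  increments=[
    [0,0,0,1,0,-1,0],
    [0,0,0,0,0,0,0],
  ],
)

```text
t: 23.2
tcp_pos: [0.5498, 0.1181, 0.1132]
tcp_rot: [7.5, 89.8, 5.8]
force: [1.3, -0.3, 2.1]
width: -0.0004
```

>>> send_rows(
  increments=[
    [0,0,0,1,0,-0.5,0],
    [0,0,0,0,0,0,0],
  ],
)

```text
t: 23.4
tcp_pos: [0.5477, 0.118, 0.1111]
tcp_rot: [18.8, 90.0, 17.1]
force: [-0.6, -0.1, 0.9]
width: 0.0002
```

>>> send_rows(
  increments=[
    [0,0,0,1,0,-0.5,0],
    [0,0,0,0,0,0,0],
  ],
)

```text
t: 23.6
tcp_pos: [0.5472, 0.118, 0.1102]
tcp_rot: [-14.5, 90.0, -16.2]
force: [0.3, -1.2, 1.7]
width: -0.0004
```

>>> send_rows(
  increments=[
    [0,0,0,1,0,0,0],
    [0,0,0,0,0,0,0],
  ],
)

```text
t: 23.8
tcp_pos: [0.5472, 0.118, 0.1093]
tcp_rot: [-37.5, 90.0, -39.3]
force: [-0.1, 0.3, 1.0]
width: 0.0
```

>>> send_rows(
  increments=[
    [0,0,0,0.7,0,0,0],
    [0,0,0,0,0,0,0],
  ],
)

```text
t: 24.0
tcp_pos: [0.5472, 0.118, 0.1087]
tcp_rot: [-27.2, 90.0, -29.0]
force: [-0.9, -1.5, 2.1]
width: 0.0001
```

>>> send_rows(
  increments=[
    [0,0,0,0.7,0,0,0],
    [0,0,0,0,0,0,0],
  ],
)

```text
t: 24.2
tcp_pos: [0.5473, 0.1181, 0.1084]
tcp_rot: [-44.1, 90.0, -45.9]
force: [-2.2, -1.2, 4.1]
width: 0.0001
```

>>> send_rows(
  increments=[
    [0,0,0,1,0,-0.3,0],
    [0,0,0,0,0,0,0],
  ],
)

```text
t: 24.4
tcp_pos: [0.5473, 0.1181, 0.108]
tcp_rot: [-36.0, 89.9, -37.8]
force: [-3.1, -0.9, 8.6]
width: -0.0
```

>>> send_rows(
  increments=[
    [0,0,0,0.7,0,-0.3,0],
    [0,0,0,0,0,0,0],
  ],
)

```text
t: 24.6
tcp_pos: [0.5473, 0.1181, 0.1078]
tcp_rot: [-28.1, 89.9, -29.9]
force: [-3.7, -2.5, 11.1]
width: 0.0
```

Stiff contact now, so this is probably the lid's stop after the snap. I'll ease off and look.

>>> send_rows(
  increments=[
    [0,0,0,-2,0,0.3,0],
    [0,0,0,-2,0,0,0],
    [0,0,0,-2,0,0,0],
    [0,0,0,0,0,0,0],
  ],
)

```text
t: 25.0
tcp_pos: [0.5474, 0.1183, 0.1125]
tcp_rot: [18.5, 89.9, 16.8]
force: [0.2, -0.0, -0.1]
width: 0.0
```

```bash
cat > lid.py <<'E'
from h import *
def lid(n,tag):
    P=optics.camera_params(n); p,d=optics.capture(n); c=cloud(d,P)
    cv2.imwrite(f"pics/{n}{tag}.png",p)
    for x0 in (.52,.53,.56,.60,.63):
        m=(abs(c[...,0]-x0)<.006)&(c[...,1]>.05)&(c[...,1]<.09)&(c[...,2]>.05)&(c[...,2]<.12)&(d>0)
        print(n,x0,m.sum(),np.median(c[m][:,2]).round(4) if m.any() else None)
E
python3 - <<'E'
from lid import *
plan([.547,.118,.118],88.5)
lid('side','12'); lid('scene','12')
E
```

```text
t 25.0 pos [0.5474 0.1183 0.1125] F [ 0.23 -0.   -0.09] w 0.0 rotvec [-0.005  0.002 -0.001] shift world mm [-0.4 -0.3  5.5] in tool now [-5.5 -0.3 -0.4] in tool after turn [-5.5 -0.3 -0.4]
side 0.52 121 0.0871
side 0.53 121 0.0871
side 0.56 59 0.0872
side 0.6 3 0.0859
side 0.63 14 0.0872
scene 0.52 97 0.087
scene 0.53 105 0.0872
scene 0.56 104 0.0868
scene 0.6 125 0.0872
scene 0.63 131 0.0869
```

Zero force at 0.1125 (4 mm above the stop), and the lid reads a flat 0.087 at every sampled x, so it is latched. I'll retreat straight up and recheck.

>>> send_rows(
  increments=[
    [0,0,0,-5,0,0,0],
    [0,0,0,-15,0,0,0],
    [0,0,0,-35,0,0,0],
    [0,0,0,-45,0,0,0],
    [0,0,0,-45,0,0,0],
  ],
)

```text
t: 25.6
tcp_pos: [0.5467, 0.1185, 0.26]
tcp_rot: [12.3, 89.9, 10.6]
force: [0.7, -0.3, 0.7]
width: -0.0001
```

>>> send_rows(
  increments=[
    [0,0,0,-20,0,-30,0],
    [0,0,0,0,0,-30,0],
    [0,0,0,0,0,0,0],
    [0,0,0,0,0,0,0],
    [0,0,0,0,0,0,0],
  ],
)

```text
t: 26.1
tcp_pos: [0.4877, 0.1196, 0.2778]
tcp_rot: [5.6, 89.9, 3.8]
force: [-0.1, 0.3, -0.6]
width: 0.0001
```

```bash
python3 - <<'E'
from lid import *
plan([.547,.118,.118],88.5)
lid('side','13'); lid('scene','13')
P=optics.camera_params('scene'); p,d=optics.capture('scene'); c=cloud(d,P)
z=np.load('scene0.npz'); c0=cloud(z['d'],z)
for nm,(x,y,r,h) in dict(jar=(.567,-.207,.03,.05),tamper=(.516,-.337,.03,.022),mug=(.684,-.323,.04,.065),blue1=(.384,-.18,.02,.045),blue2=(.395,-.258,.02,.045),blue3=(.463,-.127,.02,.045)).items():
    f=lambda c:c[(np.hypot(c[...,0]-x,c[...,1]-y)<r+.015)&(c[...,2]>h)].mean(0).round(4)
    print(nm,f(c0),f(c))
E
```

```text
t 26.1 pos [0.4877 0.1196 0.2778] F [-0.14  0.29 -0.6 ] w 0.0001 rotvec [-0.005  0.002 -0.   ] shift world mm [  59.3   -1.6 -159.8] in tool now [159.9   0.3  59. ] in tool after turn [159.8  -0.   59.3]
side 0.52 121 0.087
side 0.53 122 0.0872
side 0.56 112 0.0874
side 0.6 104 0.0871
side 0.63 105 0.0873
scene 0.52 100 0.087
scene 0.53 103 0.0871
scene 0.56 111 0.087
scene 0.6 124 0.087
scene 0.63 140 0.087
jar [ 0.5711 -0.2073  0.0581] [ 0.5713 -0.2072  0.0581]
tamper [ 0.5192 -0.3375  0.0283] [ 0.5191 -0.3374  0.0283]
mug [ 0.6821 -0.3212  0.0716] [ 0.6825 -0.3209  0.0715]
blue1 [ 0.3846 -0.1798  0.0486] [ 0.3842 -0.1801  0.0484]
blue2 [ 0.3956 -0.2582  0.0484] [ 0.3957 -0.2581  0.0481]
blue3 [ 0.4639 -0.1277  0.0484] [ 0.4633 -0.1277  0.0484]
```

View pics/side13.png

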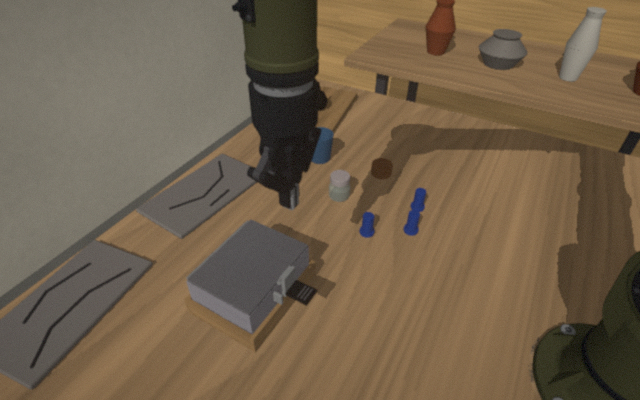

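View pics/scene13.png

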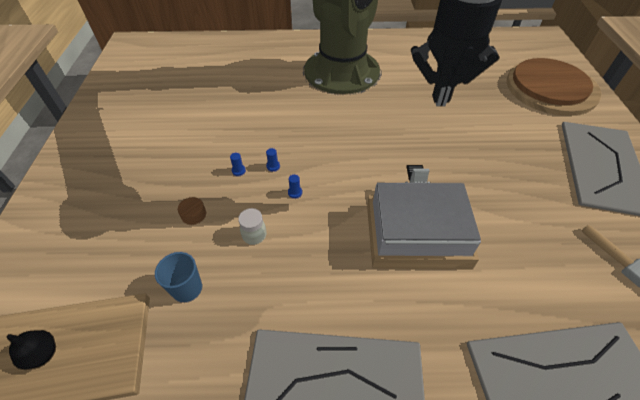

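Both views show the lid shut at the height it had at the start, the robot clear of everything, and the bystanders where they were. Handing in.

```bash
python3 - <<'E'
from h import *
print(workorder.close_job())
E
```

```text
the job is handed in; nothing more can be done
None
```

The job is done and handed in at about 26 s. I pressed the latch until the lid popped open, stood the brown stamp upright on the free floor and let go. Then I swung the lid down from behind until it snapped shut.

**Last checks**
- **Lid:** it read flat at z ≈ 0.087 m in both cameras, the same as before opening. It stayed there with the arm well clear, and the force on the tool was about zero.
- **Stamp:** it was seen upright in the bay after release, clear of the rack, and again with the lid about half shut. I can't see it now the lid is closed.
- **Bystanders:** the jar, tamper, mug and blue look-alikes are all within about 0.6 mm of where they were at the start.

**What did not go cleanly**
- **First latch press:** this had the jaws along x, and the finger linkage seemed to brush the hook at about 4 N. I backed off and turned the jaws along y.
- **Second latch press:** it opened the lid but ran onto the latch stop at about 17 N before I lifted.
- **Closing the lid:** the push peaked at about 11 N with sideways drag, above the 5–8 N expected. It reached about 11 N again at the lid's end stop.

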